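# Fetch the parts basket from the rinse tank with the hook rod

### The job

Take the hook rod off its stud and use it to fetch the parts basket hanging deep inside the narrow clear tank: never touch the basket with the gripper, and keep it upright. Lower it on the hook into the drip tray, so that it stands flat on the tray's floor, and unhook it. Then hang the rod back: slip its keyhole over the headed stud and slide it down until it is locked and hanging freely, and leave the other things on the bench where they are.

Things in the scene. Friction and masses are not known exactly. Their poses are not given: they have to be found in the camera images.
- rod: Loose upright hook rod, 167 mm tall, 0.14 kg, hanging on the stud at the start, axes parallel to the stand's, z up. Origin: middle of the upper end of its keyhole's narrow slot, where the shank sits. From the top: handle, flat steel plate 5 mm thick (x), 44 mm wide (y), z=-49 to +22 mm, with the keyhole, then a 7 mm round bar at x=y=0 ending in a J hook. All offsets in mm.
- rod_grip (a point): Point to grip, 45 mm above the rod's origin, in the black handle block: 16 (x) x 20 (y) mm, from 21 to 71 mm above the rod's origin. Grip from above, fingers closing along y.
- rod_hole (a point): Centre of the keyhole's wide octagonal hole, 26 mm across, 26 mm below the rod's origin, pierced along x. From it the narrow slot, 12 mm wide, runs up to 3.5 mm above the rod's origin.
- rod_cradle (a point): Middle of the hook's cradle, a level bar 7 mm thick from x=0 (main bar) to x=-20 mm (tip) in the rod's frame, 92 mm below its origin; the point is at x=-10. The upturned tip at x=-20 points up, its top 14 mm above this point; 13 mm clear gap between main bar and tip. So the hook lies in the rod's x-z plane and its tip is on the rod's -x side.
- stand: Fixed tool stand; stand, tank and tray swap places between starts, and yaw varies. Steel foot 110 x 100 x 12 mm (x -50 to +60), origin at bench level under the stud point. Aluminium post 30 x 40 mm, x=+5 to +35, top at z=138 mm. The stud sticks out of the post's -x face.
- stud (a point): Point on the level stud's axis, 125 mm above the bench; the rod's origin lies here when hung. Axes as the stand's, stud along x: shank 7 mm diameter from the post face (x=+5) to x=-5, head 18 mm diameter from x=-5 to -11. To unhang, raise the rod 26 mm (head in the wide hole), then draw it 20 mm or more to -x; hang it in reverse.
- tank: Fixed narrow open-topped tank of clear acrylic, yaw varies, origin under its centre. Outside 96 (x) x 136 (y) x 145 mm tall, walls and floor 6 mm (inside 84 x 124 mm). Two ledges, 18 mm deep, along the inside of its two y end walls, tops at z=28 mm, carry the basket by its ears.
- basket: Loose steel parts basket, 0.2 kg, parts fixed in it, origin at centre of underside; at the start it hangs by its ears in the tank, underside 10 mm above the bench, axes nearly parallel to the tank's. Open box 56 (x) x 80 (y) x 24 mm tall; ears reach y=+-56, undersides at z=18. A rigid bail stands over it.
- bail (a point): Peak of the bail's wire, 58 mm above the centre of the basket's underside. Wire 6 mm thick in the basket's y-z plane: legs at y=+-36 up to z=38, then sloping to the peak. Hook it with the hook's plane across it: lower the rod beside it, tip towards it, cradle above the basket's 24 mm rim, pass the tip under the peak, raise. Carried, the peak is 6.5 mm above the cradle's centreline.
- tray: Fixed grey drip tray, 150 (x) x 190 (y) x 30 mm tall, walls 5 mm, yaw varies, origin under its centre.
- tray_in (a point): Centre of the tray's inner floor, 5 mm above the bench, axes as the tray's; free floor 140 (x) x 180 (y) mm.
- sprayer: Loose yellow spray bottle, 100 mm diameter, 205 mm tall, standing on the bench; origin under its centre. Leave alone.
- tape_big: Loose red tape roll lying flat, 110 mm diameter, 25 mm tall. Leave alone.
- tape_small: Loose red tape roll lying flat, 90 mm diameter, 19 mm tall. Leave alone.
- acrylic_strip: Loose clear acrylic strip lying flat, 50 x 160 x 12 mm. Leave alone.
There are look-alikes about, which are no part of the job. Of the things that look like the tray, the larger one is meant. Of the things that look like the rod, the smaller one is meant.

How it is judged (in metres and radians):
On the way, in this order (a step that is already met when the one before it is completed fails the run):
1. the hook rod is taken off the stud in the gripper (contact force between the fingers and rod above 1 N and distance between rod and stud above 0.05 m), for 0.1 s.
2. the basket hangs on the rod's hook, raised at least 0.1 m above the bench (contact force between rod and basket above 0.3 N and height (world z) of basket above 0.1 m), for 0.1 s.
3. the basket, still borne by the hook, is within 30 mm of the tray's floor, inside the tray (x of basket in the frame of tray_in between -0.05 and 0.05 m and y of basket in the frame of tray_in between -0.042 and 0.042 m and contact force between rod and basket above 0.3 N and z of basket in the frame of tray_in below 0.03 m), for 0.04 s.
4. the basket stands flat in the tray, free of the hook (x of basket in the frame of tray_in between -0.05 and 0.05 m and y of basket in the frame of tray_in between -0.042 and 0.042 m and z of basket in the frame of tray_in below 0.006 m and angle between basket's own z axis and vertical below 0.12 rad and contact force between rod and basket below 0.05 N), for 0.2 s.
At the end, for the whole second after the job is handed in: The basket stands upright (within 0.12 rad) on the tray's floor, its centre within 50 mm (x) and 42 mm (y) of the tray's centre, clear of the rod; the rod hangs on the stud with its origin within 8 mm (x, z) and 6 mm (y) of the stud point and within 0.2 rad of upright; both at rest (all of step 4 and x of rod in the frame of stud between -0.008 and 0.008 m and y of rod in the frame of stud between -0.006 and 0.006 m and z of rod in the frame of stud between -0.008 and 0.008 m and angle between rod's own z axis and vertical below 0.2 rad and linear speed of each of rod, basket below 0.03 m/s); the robot touches nothing.
It fails at once if the gripper touches the basket (contact force between the fingers and basket above 0.5 N).
It fails at once if the basket is tipped by more than 0.6 rad (angle between basket's own z axis and vertical above 0.6 rad).
It fails at once if the spray bottle, a tape roll or the acrylic strip is moved by more than 30 mm (distance of any of sprayer, tape_big, tape_small, acrylic_strip from where it was at the start of the episode above 0.03 m).
It also fails if it takes over 72 s, if anything falls off the work surface, if the arm or the gripper's body presses on something with over 40 N, if the wrist force passes 120 N, or if a joint passes its speed limit or range.

### The arm

A 6-joint arm with a two-finger parallel gripper is mounted at the origin on the work surface. World frame = base frame: x ahead of the robot, y to its left, z up, the work surface at z = 0. Lengths are in m, angles in degrees, forces in N, time in s.
With the tool pointing down it reaches from about 0.35 to 0.875 m from the base axis. Payload 15.5 kg.
Tool frame: the origin (TCP) lies between the finger pads; the fingertips stand 17 mm ahead of it and the grasp point (between the pads) lies 2 mm behind it; z points along the fingers, y is the line along which they close (so a half turn about z gives the same grasp; the last joint's range is limited). The gripper opens to 85 mm and grips with 20 to 120 N. Pads are 22 mm wide; open, the fingers measure 114 mm over their backs; the gripper's body (76 mm by 85 mm) begins 54 mm behind the grasp point. The pads swing forward as they close: fully open they stand 13 mm farther back than shut.
Start: joints at [-75.888, 28.281, 77.091, -0, 74.628, -5.472], TCP at [0.209, -0.589, 0.248] pointing down, gripper open.
Joint ranges: [-166.48, 166.48], [-47.26, 123.95], [12.59, 153.08], [-70.14, 250.14], [6.76, 159.57], [-176.63, 176.63]. Speed limits (degrees/s): [108.29, 108.29, 147.25, 172.46, 172.46, 172.46].

### API

Orientations are given as [roll, pitch, yaw] about the fixed x, y, z axes, in that order (R = Rz(yaw) Ry(pitch) Rx(roll)).
In Python, from rig import ctrl, cams, ticket, read_time_s, read_joint_pos, read_qvel, read_effort, read_tcp_pos, read_tcp_rot, read_force, read_moment, read_width, read_grip_force gives the robot as it stands. Calls block until the motion is done:
- ctrl.movep(position, orientation): joint-space move of the TCP to a pose.
- ctrl.servo_line(position, rotation=None, vel=0.15): straight line of the TCP; rotation=None keeps the orientation; vel is the mean speed in m/s.
- ctrl.goto_joints(angles): joint-space move.
- ctrl.gripper_to(opening): finger opening in m; the grip force is fixed at half the most; returns when the fingers have stopped.
- ctrl.pause(seconds).
- ctrl.inverse_kinematics(position, orientation): joint angles nearest the present ones, or None.
- cams.read_camera(name): name is "scene" or "top"; returns a dict with "img" (480x640x3 uint8, blue, green, red), "mtx" (3x3 intrinsics, pixels), "dist" ([k1, k2, p1, p2, k3] as OpenCV has them; the pictures are not rectified), "rvec" (rotation vector, rad) and "tvec" (3), from world to camera coordinates, as OpenCV has them. Camera axes: x right, y down, z forward; pixel columns grow to the right and rows downward; lengths in m; the calibration is good to about 2 mm. A picture is of the moment at which its call begins. There is no depth.
A pose or a line that the arm cannot do raises ctrl.PlanningError and nothing moves.
- ticket.sign_off(): hands the job in; it is judged then, once.
Readings, each from a call of its own:
- read_time_s(): time.
- read_joint_pos(): joint angles.
- read_qvel(): joint speeds.
- read_effort(): joint torques, N m.
- read_tcp_pos(): TCP position.
- read_tcp_rot(): TCP orientation.
- read_force(): force on the tool from outside, world axes, zero at the start.
- read_moment(): the same for the moment, N m.
- read_width(): finger opening in m.
- read_grip_force(): force on a finger pad.
Only numpy, scipy, OpenCV 4.12 (cv2) and the standard library are available. Lean on these libraries where they do the work, as an engineer would, in place of code of your own. Each camera call takes 0.05 s, during which the arm holds its last target. There are 200 camera calls.

## Working session

There is one attempt and no reset: what is moved stays moved. The work goes in short steps, each a Python script; the robot and the scene stay as the last script left them, time stands still between calls to the robot, and variables do not carry over. Pictures are saved under pics/ and viewed, at most 12 in all, crops included, and the job is handed in when it is done.

```bash
mkdir -p pics; ls; python3 - <<'E'
from rig import *
import cv2,pickle
for n in ("scene","top"):
    c=cams.read_camera(n); cv2.imwrite(f"pics/{n}0.png",c["img"]); pickle.dump(c,open(f"{n}0.pkl","wb"))
    R=cv2.Rodrigues(c["rvec"])[0]; print(n,c["mtx"].tolist(),c["dist"],(-R.T@c["tvec"].reshape(3)).round(3),R.round(2).tolist())
print(read_time_s())
E
```

```text
pics
scene [[435.6011555863666, 0.0, 316.7802332215561], [0.0, 435.6011555863666, 240.71124685043674], [0.0, 0.0, 1.0]] [-0.05608403  0.          0.          0.          0.        ] [ 1.137 -0.343  1.006] [[0.5, 0.86, -0.01], [0.67, -0.4, -0.63], [-0.55, 0.31, -0.78]]
top [[463.7736175879089, 0.0, 313.63397217373466], [0.0, 463.7736175879089, 246.35651173681154], [0.0, 0.0, 1.0]] [-0.12283313  0.          0.          0.          0.        ] [ 0.404 -0.014  1.197] [[-0.01, -1.0, -0.03], [-0.99, 0.02, -0.13], [0.13, 0.02, -0.99]]
0.1
```

View pics/scene0.png

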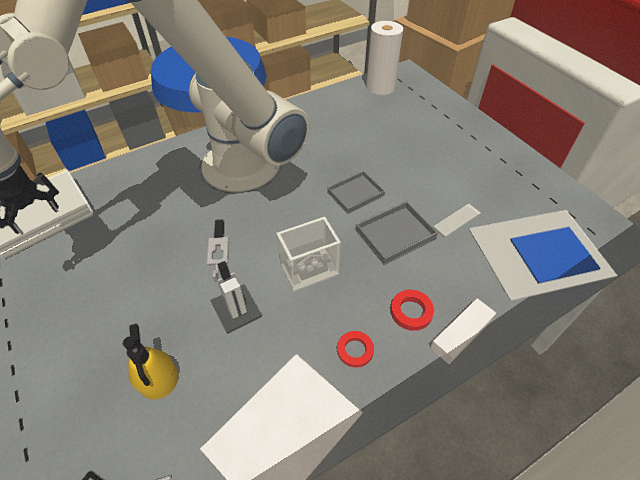

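View pics/top0.png

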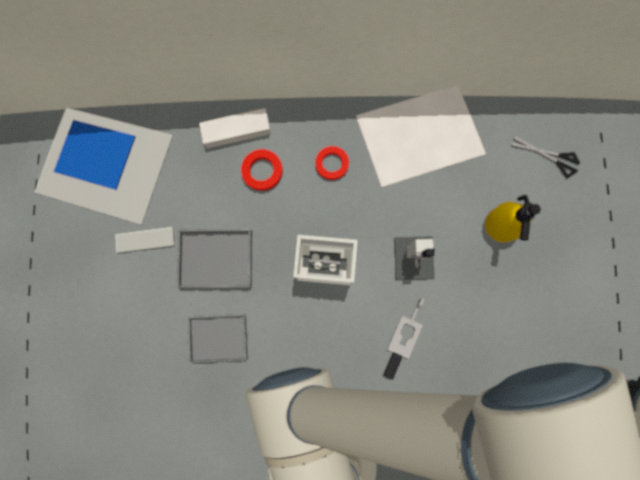

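Scene: stand at top (414,255), tank at (325,260), large tray at (216,260). The look-alike rod lies flat at (405,340). Zooming in.

```bash
python3 - <<'E'
import cv2,numpy as np
s=cv2.imread("pics/scene0.png");t=cv2.imread("pics/top0.png")
z=lambda i,x,y,w,h,W,H:cv2.resize(i[y:y+h,x:x+w],(W,H),interpolation=cv2.INTER_CUBIC)
# scale 5
a=z(s,200,255,80,80,400,400); b=z(s,270,212,80,80,400,400)
cv2.imwrite("pics/a.png",np.hstack([a,b])) 
a=z(t,285,230,80,60,400,300); b=z(t,384,228,60,60,400,400)
b2=z(t,384,228,60,60,300,300)
u=z(t,170,220,160,80,800,300)
v=np.hstack([z(t,285,225,80,60,400,300),z(t,375,225,80,60,400,300)])
cv2.imwrite("pics/b.png",np.vstack([v,z(t,170,223,100,75,400,300).repeat(1,0) if 0 else np.hstack([z(t,172,223,90,75,400,300)*1,z(s,350,195,96,72,400,300)])]))
E
```

```text
(no output)
```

View pics/a.png

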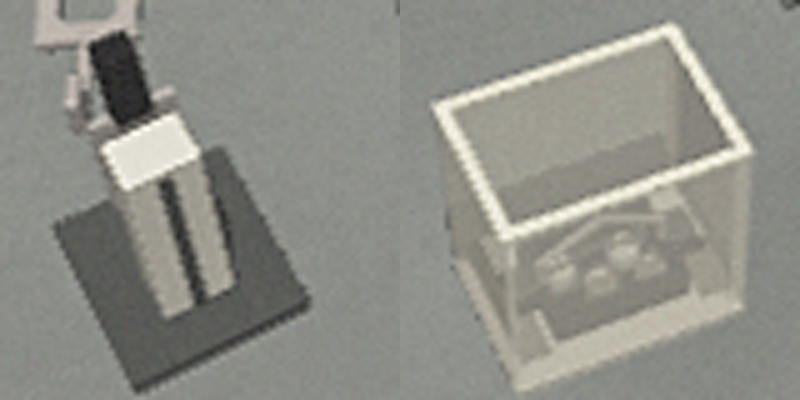

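View pics/b.png

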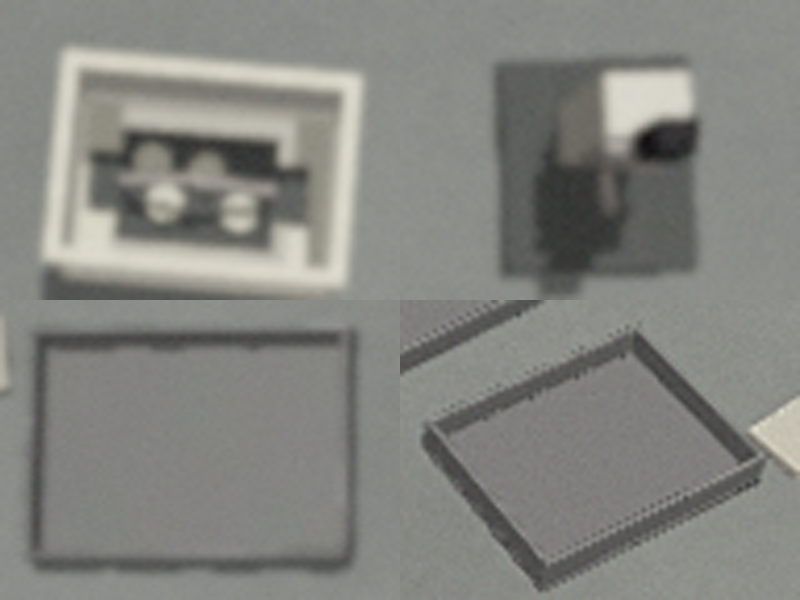

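Crops: tank rim corners, the bail wire at crop (198,186), the post top and foot, and the tray corners are all readable. Now I'll fit the poses from both views.

```bash
cat > fit.py <<'E'
import cv2,pickle,numpy as np
from scipy.optimize import least_squares
C={n:pickle.load(open(n+"0.pkl","rb")) for n in("scene","top")}
def proj(n,P):
    c=C[n];return cv2.projectPoints(np.float64(P),c["rvec"],c["tvec"],c["mtx"],c["dist"])[0].reshape(-1,2)
S=dict(sa=("scene",200,255,5,5,0,0),sb=("scene",270,212,5,5,400,0),ta=("top",285,225,5,5,0,0),tb=("top",375,225,5,5,400,0),
 tc=("top",172,223,400/90,4,0,300),sd=("scene",350,195,400/96,400/96,400,300))
def px(k,u,v):
    n,x,y,sx,sy,ox,oy=S[k];return n,[x+(u-ox+.5)/sx-.5,y+(v-oy+.5)/sy-.5]
def fit(name,obs,x0=(.45,0,0)):
    o=[(np.array(p)/1e3,)+px(k,u,v) for p,k,u,v in obs]
    def f(q):
        c,s=np.cos(q[2]),np.sin(q[2]);R=np.array([[c,-s,0],[s,c,0],[0,0,1]])
        return np.concatenate([proj(n,[R@p+[q[0],q[1],0]])[0]-m for p,n,m in o])
    r=least_squares(f,x0,loss="soft_l1");print(name,r.x[:2].round(4),"yaw",np.degrees(r.x[2]).round(2));print(r.fun.round(1).reshape(-1,2).tolist());return r.x
if __name__=="__main__":
    fit("tank",[((48,68,145),"ta",62,47),((48,-68,145),"ta",363,73),((-48,-68,145),"ta",348,290),((-48,68,145),"ta",41,263),
     ((-48,68,145),"sb",672,22),((-48,-68,145),"sb",433,105),((48,-68,145),"sb",505,238),((48,68,145),"sb",752,150),((48,-68,0),"sb",520,390),((48,68,0),"sb",745,310)])
    fit("basket",[((28,40,34),"ta",120,130),((28,-40,34),"ta",280,137),((-28,-40,34),"ta",275,246),((-28,40,34),"ta",116,238),((0,0,68),"ta",198,186),((0,0,68),"sb",622,208)])
    fit("stand",[((5,-20,138),"sa",100,148),((5,20,138),"sa",178,112),((35,20,138),"sa",202,153),((35,-20,138),"sa",125,190),
     ((-50,-50,12),"sa",52,228),((-50,50,12),"sa",222,147),((60,50,12),"sa",310,300),((60,-50,12),"sa",137,380),
     ((60,50,12),"tb",498,60),((60,-50,12),"tb",695,62),((-50,-50,12),"tb",692,272),((-50,50,12),"tb",500,275),((35,20,138),"tb",603,70),((35,-20,138),"tb",692,70)])
    fit("tray",[((75,95,30),"tc",35,333),((75,-95,30),"tc",355,328),((-75,-95,30),"tc",355,567),((-75,95,30),"tc",32,565),
     ((-75,95,30),"sd",637,330),((-75,-95,30),"sd",425,432),((75,95,30),"sd",765,462),((75,-95,30),"sd",545,565)])
E
python3 fit.py
```

```text
tank [ 0.5127 -0.0145] yaw -5.66
[[-0.1, 1.3], [-1.2, 0.9], [-1.4, -0.7], [0.3, -0.3], [-0.1, 0.0], [-0.0, -0.1], [-0.3, 0.5], [-0.0, -0.0], [-0.4, 1.8], [-0.4, 0.4]]
basket [ 0.5143 -0.0125] yaw -3.46
[[0.0, 0.0], [-0.3, -0.0], [-0.2, 0.3], [-0.3, 0.5], [-0.3, -0.8], [-4.6, 2.0]]
stand [ 0.5204 -0.2435] yaw -0.68
[[-0.2, -0.8], [-0.3, -0.5], [-0.2, 0.4], [-0.5, 0.1], [-0.1, -1.2], [0.4, -0.6], [-0.2, -0.1], [-1.5, 1.1], [-0.4, -0.3], [-1.3, -0.9], [0.6, -0.4], [0.2, -0.7], [-0.2, 0.2], [-0.9, 0.1]]
tray [0.529  0.2673] yaw -0.15
[[-0.4, -0.9], [-0.1, -0.8], [-0.4, -2.0], [-1.2, -1.0], [-1.5, -1.5], [-1.8, -2.7], [-1.1, -1.3], [-1.2, 0.4]]
```

```bash
cat > h.py <<'E'
from rig import *
import numpy as np, cv2
ST=np.array([.5204,-.2435]);SY=-0.7
def F(t=""): print(t,"t",round(read_time_s(),1),"tcp",np.round(read_tcp_pos(),4),"F",np.round(read_force(),1),"M",np.round(read_moment(),2),"w",round(read_width(),4))
def shot(n,k):
    c=cams.read_camera(n); cv2.imwrite(f"pics/{k}.png",c["img"]); return c
E
python3 - <<'E'
from h import *
from fit import proj,C
P=[[.5204+x,-.2435+y,z] for x,y,z in[(-8,-10,.196),(-8,10,.196),(8,10,.196),(8,-10,.196)] for x,y in[(x/1e3,y/1e3)]]
a=(proj("scene",P)-[200,255])*5; b=(proj("top",P)-[375,225])*5+[400,0]
print(a.round().tolist(),b.round().tolist())
F(); print(read_tcp_rot())
for yaw in(-.7,179.3):
  for p in([.52,-.2435,.3],[.52,-.2435,.168],[.545,-.0125,.18],[.52,-.0125,.36],[.54,.267,.36],[.54,.267,.18]):
    q=ctrl.inverse_kinematics(p,[180,0,yaw]); print(yaw,p,None if q is None else np.round(q,0))
E
```

```text
[[84.0, 43.0], [124.0, 26.0], [137.0, 50.0], [97.0, 68.0]] [[697.0, 147.0], [651.0, 148.0], [650.0, 111.0], [695.0, 110.0]]
 t 0.1 tcp [ 0.2094 -0.5885  0.2478] F [ 0.4 -0.5 -0.6] M [-0.02 -0.01 -0.02] w 0.0855
[-1.79936369e+02 -6.80452138e-03  1.95832964e+01]
-0.7 [0.52, -0.2435, 0.3] [-31.  21.  80.  -0.  78.  60.]
-0.7 [0.52, -0.2435, 0.168] [-31.  29.  90.  -0.  61.  60.]
-0.7 [0.545, -0.0125, 0.18] [-8. 26. 93. -0. 60. 83.]
-0.7 [0.52, -0.0125, 0.36] [-8. 14. 82. -0. 84. 83.]
-0.7 [0.54, 0.267, 0.36] [ 21.  22.  71.  -0.  88. 111.]
-0.7 [0.54, 0.267, 0.18] [ 21.  31.  85.  -0.  64. 111.]
179.3 [0.52, -0.2435, 0.3] [ -31.   21.   80.    0.   78. -120.]
179.3 [0.52, -0.2435, 0.168] [ -31.   29.   90.    0.   61. -120.]
179.3 [0.545, -0.0125, 0.18] [ -8.  26.  93.   0.  60. -97.]
179.3 [0.52, -0.0125, 0.36] [ -8.  14.  82.   0.  84. -97.]
179.3 [0.54, 0.267, 0.36] [ 21.  22.  71.   0.  88. -69.]
179.3 [0.54, 0.267, 0.18] [ 21.  31.  85.   0.  64. -69.]
```

```bash
python3 - <<'E'
from h import *
O=[180,0,SY]
ctrl.movep([*ST,.30],O); ctrl.servo_line([*ST,.170],vel=.1); F("down")
ctrl.gripper_to(.012); F("grip"); print(read_grip_force(),read_tcp_rot())
shot("scene","g1")
E
python3 - <<'E'
import cv2
i=cv2.imread("pics/g1.png");cv2.imwrite("pics/g1c.png",cv2.resize(i[220:340,170:310],None,fx=5,fy=5,interpolation=2))
E
```

```text
down t 3.3 tcp [ 0.5207 -0.2437  0.1705] F [ 0.7 -0.   0.2] M [-0.01  0.02 -0.01] w 0.0858
grip t 3.9 tcp [ 0.5206 -0.2436  0.1702] F [ 1.5 -1.6  1.5] M [-0.13 -0.14 -0.01] w 0.0192
58.44785034656525 [ 1.79983333e+02 -3.02200696e-02 -6.97602035e-01]
```

View pics/g1c.png

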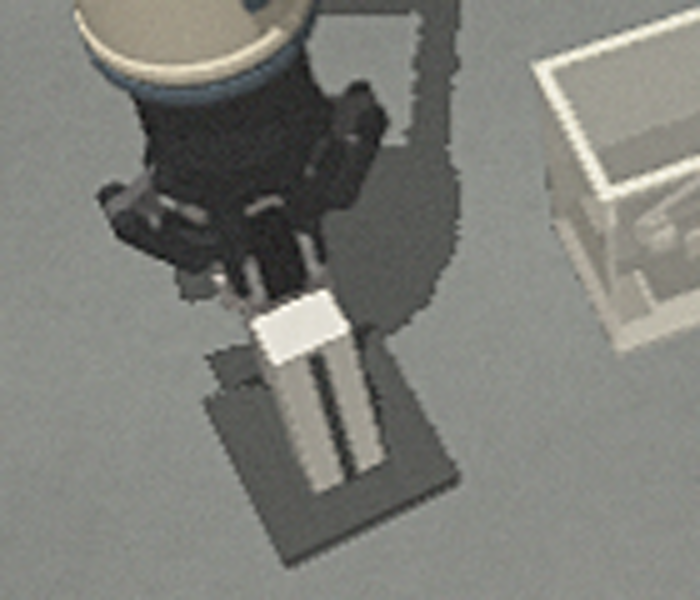

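Handle is gripped between the fingers at crop (275,255). Now unhang it.

```bash
python3 - <<'E'
from h import *
a=np.radians(SY); ex=np.array([np.cos(a),np.sin(a)])
ctrl.servo_line([*ST,.1965],vel=.05); F("up")
ctrl.servo_line([*(ST-.012*ex),.1965],vel=.05); F("out12")
ctrl.servo_line([*(ST-.045*ex),.1965],vel=.05); F("out")
ctrl.servo_line([*(ST-.045*ex),.36],vel=.15); F("lift")
bx,by,yw=.5143,-.0125,-4.
a=np.radians(yw);ex=np.array([np.cos(a),np.sin(a)])
p=np.array([bx,by])+.031*ex
ctrl.movep([*p,.36],[180,0,yw]); F("over tank"); ctrl.pause(.3)
shot("scene","o_s");c=shot("top","o_t")
i=cv2.imread("pics/o_s.png")[170:320,230:390];j=cv2.imread("pics/o_t.png")[150:320,250:400]
cv2.imwrite("pics/o.png",np.hstack([cv2.resize(i,(400,375),interpolation=2),cv2.resize(j,(400,375),interpolation=2)]))
E
```

```text
up t 4.6 tcp [ 0.5204 -0.2435  0.1965] F [-0.8 -0.5 -2.2] M [ 0.01  0.07 -0.02] w 0.0194
out12 t 5.0 tcp [ 0.508  -0.2434  0.1965] F [ 0.2 -0.  -1.4] M [-0.01 -0.02  0.01] w 0.0193
out t 5.8 tcp [ 0.4756 -0.2431  0.1966] F [ 0.2  0.  -0.6] M [-0.05  0.01  0.03] w 0.0192
lift t 7.0 tcp [ 0.4751 -0.2428  0.3591] F [-0.6  0.8 -2. ] M [-0.01 -0.02 -0.03] w 0.0196
over tank t 8.0 tcp [ 0.5451 -0.0156  0.3598] F [-0.3  0.3 -2. ] M [ 0.    0.01 -0.01] w 0.0196
```

View pics/o.png

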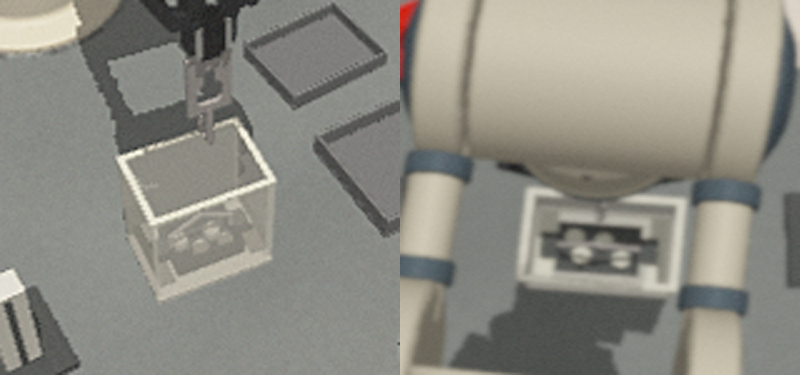

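Rod is held above the tank's +x side, tip visible at crop (603,205). The basket is unmoved. Lower it with force checks.

```bash
python3 - <<'E'
from h import *
bx,by,yw=.5143,-.0125,-4.
a=np.radians(yw);ex=np.array([np.cos(a),np.sin(a)]);B=np.array([bx,by])
for z in(.27,.23,.205,.19,.182):
    ctrl.servo_line([*(B+.031*ex),z],vel=.1); 
    f=np.array(read_force()); F(z)
    if np.linalg.norm(f-[-.3,.3,-2])>5: print("CONTACT"); break
else:
    for d in(.024,.017,.010):
        ctrl.servo_line([*(B+d*ex),.182],vel=.05); F(d)
c=shot("scene","h_s");shot("top","h_t")
i=cv2.imread("pics/h_s.png")[200:300,260:360];j=cv2.imread("pics/h_t.png")[220:300,280:370]
cv2.imwrite("pics/h.png",np.hstack([cv2.resize(i,(400,400),interpolation=2),cv2.resize(j,(400,400),interpolation=2)]))
E
```

```text
0.27 t 9.4 tcp [ 0.5456 -0.0147  0.2706] F [-0.5  0.  -1.2] M [ 0.   -0.02 -0.03] w 0.0193
0.23 t 10.0 tcp [ 0.5455 -0.0147  0.2304] F [-0.2 -0.5 -1.4] M [-0.01 -0.02  0.03] w 0.0191
0.205 t 10.4 tcp [ 0.5453 -0.0147  0.2053] F [ 0.2 -0.1 -0.9] M [-0.05 -0.05  0.05] w 0.0195
0.19 t 10.7 tcp [ 0.5452 -0.0146  0.1903] F [ 0.9  0.1 -0.7] M [-0.03  0.03 -0.01] w 0.0192
0.182 t 10.9 tcp [ 0.5452 -0.0146  0.1821] F [ 1.  -0.  -1.5] M [ 0.   -0.01  0.02] w 0.0191
0.024 t 11.2 tcp [ 0.5379 -0.0141  0.1823] F [-0.4 -0.6 -1.4] M [ 0.01 -0.03 -0.01] w 0.0191
0.017 t 11.5 tcp [ 0.5309 -0.0136  0.1821] F [-0.2  0.3 -1.7] M [-0.01  0.01  0.03] w 0.0192
0.01 t 11.8 tcp [ 0.5239 -0.0132  0.182 ] F [ 0.3 -0.7 -1.9] M [ 0.02 -0.05  0.01] w 0.0191
```

View pics/h.png

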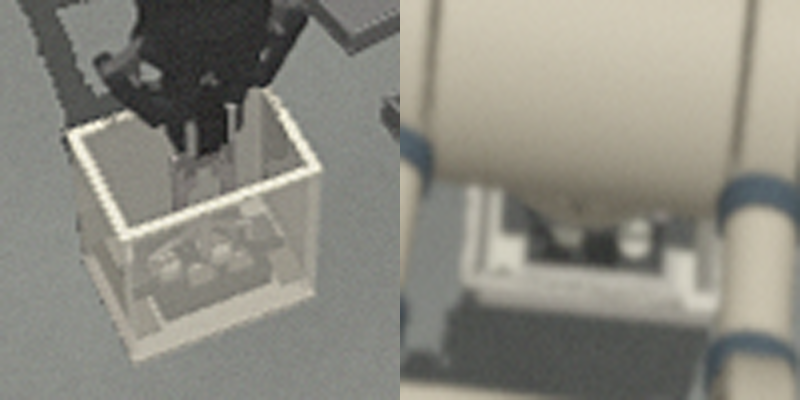

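The rod is inside the tank with no contact forces, and the hook should be under the bail. Raise slowly.

```bash
python3 - <<'E'
from h import *
x,y=.5143,-.0125; a=np.radians(-4)
P=[x+.01*np.cos(a),y+.01*np.sin(a)]
for z in(.198,.205,.23,.27,.31,.37):
    ctrl.servo_line([*P,z],vel=.06); ctrl.pause(.2); f=np.mean([read_force() for _ in range(5)],0);F(z)
    if np.linalg.norm(f[:2])>6 or f[2]<-12: print("STUCK");break
shot("scene","u_s");c=shot("top","u_t")
i=cv2.imread("pics/u_s.png")[120:320,220:420];j=cv2.imread("pics/u_t.png")[150:320,230:430]
cv2.imwrite("pics/u.png",np.hstack([cv2.resize(i,(400,400),interpolation=2),cv2.resize(j,(400,400),interpolation=2)]))
E
```

```text
0.198 t 12.5 tcp [ 0.5242 -0.0132  0.1979] F [-0.5  0.2 -1.9] M [ 0.   -0.02  0.01] w 0.0191
0.205 t 13.0 tcp [ 0.5242 -0.0132  0.2049] F [-0.  -1.  -3.6] M [-0.01 -0.03 -0.  ] w 0.0193
0.23 t 13.8 tcp [ 0.5241 -0.0132  0.2297] F [ 0.4  0.2 -3.8] M [-0.02 -0.04 -0.01] w 0.019
0.27 t 14.8 tcp [ 0.5241 -0.0132  0.2696] F [ 0.3 -0.  -3.5] M [-0.02  0.01 -0.05] w 0.0195
0.31 t 15.8 tcp [ 0.5241 -0.0132  0.3096] F [-0.5 -0.4 -3.6] M [-0.02  0.01  0.03] w 0.0193
0.37 t 17.1 tcp [ 0.5242 -0.0132  0.3697] F [ 0.6 -0.3 -2.6] M [ 0.01 -0.01  0.05] w 0.0191
```

View pics/u.png

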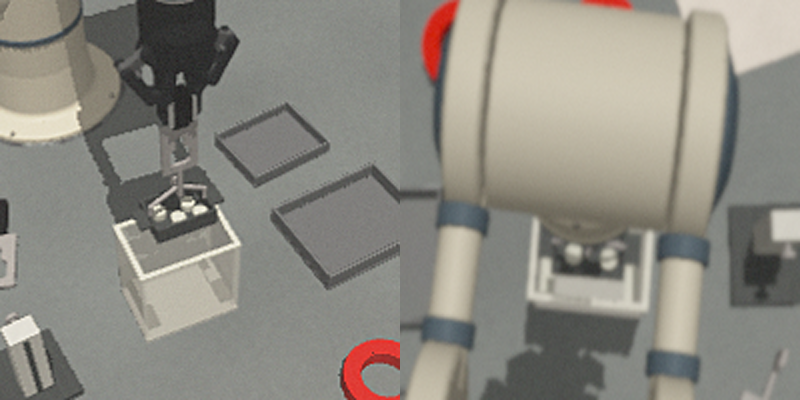

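Basket hangs level on the hook, clear above the tank (crop (178,205)). Carry it to the tray.

```bash
python3 - <<'E'
from h import *
T=[.539,.267]
ctrl.servo_line([*T,.37],rotation=[180,0,0],vel=.07); F("over"); ctrl.pause(.7)
ctrl.servo_line([*T,.215],vel=.08); F()
ctrl.servo_line([*T,.199],vel=.03); ctrl.pause(.4); F("hover")
ctrl.servo_line([*T,.190],vel=.02); F()
ctrl.servo_line([*T,.1765],vel=.03); ctrl.pause(.2);F("landed")
shot("scene","d_s")
i=cv2.imread("pics/d_s.png")[140:290,310:510]
cv2.imwrite("pics/d.png",cv2.resize(i,(800,600),interpolation=2))
E
```

```text
over t 21.4 tcp [0.539  0.2669 0.37  ] F [ 0.1 -0.4 -3.6] M [-0.01 -0.02  0.01] w 0.019
 t 24.2 tcp [0.5391 0.2671 0.2154] F [-0.   0.1 -4.3] M [-0.   -0.02  0.06] w 0.0191
hover t 25.3 tcp [0.539  0.267  0.1991] F [-0.5 -1.2 -3.3] M [-0.   -0.01  0.03] w 0.019
 t 25.9 tcp [0.5391 0.267  0.19  ] F [-0.2  0.6 -2.6] M [-0.04 -0.03 -0.06] w 0.0193
landed t 26.7 tcp [0.5391 0.267  0.1767] F [ 0.2 -1.  -2.3] M [-0.03  0.04 -0.06] w 0.0192
```

View pics/d.png

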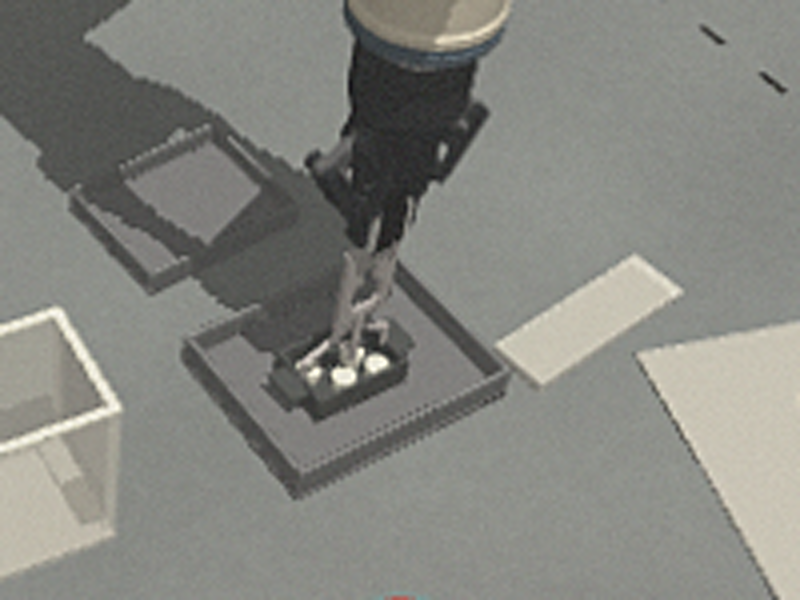

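Basket stands upright in the tray at crop (345,375), rod still through the bail. Unhook it and return to the stand.

```bash
python3 - <<'E'
from h import *
T=[.539,.267]
for d in(.012,.025):
    ctrl.servo_line([T[0]+d,T[1],.1765],vel=.04); F(d)
ctrl.servo_line([T[0]+.025,T[1],.21],vel=.05);F()
ctrl.servo_line([T[0]+.025,T[1],.37],vel=.15)
a=np.radians(SY); ex=np.array([np.cos(a),np.sin(a)]);A=ST-.045*ex
ctrl.movep([*A,.36],[180,0,SY]); F()
ctrl.servo_line([*A,.1965],vel=.12); ctrl.pause(.3);F("pre")
shot("scene","r_s")
i=cv2.imread("pics/r_s.png")
j=np.hstack([cv2.resize(i[180:280,340:440],(400,400),interpolation=2),cv2.resize(i[230:330,180:280],(400,400),interpolation=2)])
cv2.imwrite("pics/r.png",j)
E
```

```text
0.012 t 27.2 tcp [0.5512 0.267  0.1764] F [ 0.1  0.9 -1.7] M [-0.   -0.07  0.03] w 0.0192
0.025 t 27.6 tcp [0.5641 0.2669 0.1764] F [ 0.1  0.1 -1.9] M [-0.01  0.01 -0.02] w 0.0195
 t 28.5 tcp [0.5639 0.2669 0.2098] F [ 0.2 -0.3 -1.5] M [ 0.02 -0.03  0.01] w 0.0192
 t 31.6 tcp [ 0.4758 -0.2423  0.36  ] F [ 0.3  0.2 -1.8] M [-0.04  0.    0.  ] w 0.0188
pre t 33.4 tcp [ 0.4755 -0.243   0.1967] F [ 0.8  0.5 -2.2] M [ 0.01  0.02 -0.05] w 0.0192
```

View pics/r.png

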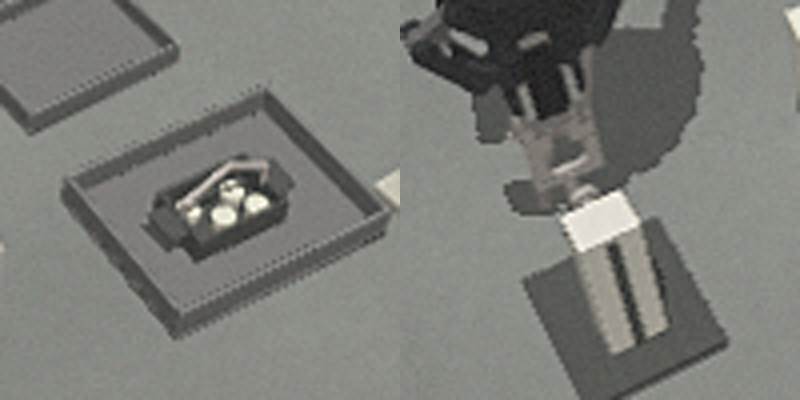

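Basket stands free in the tray (crop (225,205)). The rod is upright in front of the stud (head visible at (583,192)). Hang it along the recorded path.

```bash
python3 - <<'E'
from h import *
a=np.radians(SY); ex=np.array([np.cos(a),np.sin(a)])
ok=1
for d,z in[(.03,.1965),(.02,.1965),(.012,.1965),(.006,.1965),(0,.1965),(0,.19),(0,.183),(0,.177),(0,.1705)]:
    ctrl.servo_line([*(ST-d*ex),z],vel=.04); ctrl.pause(.1); f=np.mean([read_force() for _ in range(5)],0); print(d,z,f.round(1))
    if np.linalg.norm(f-[0,0,-1.7])>8: ok=0;print("CONTACT");break
F()
if ok:
    ctrl.gripper_to(.05); ctrl.gripper_to(.085); F("open")
    ctrl.servo_line([*ST,.32],vel=.12); F()
    q=np.array(read_joint_pos()); q[0]-=40; ctrl.goto_joints(q.tolist()); ctrl.pause(.5); F()
shot("scene","f_s");shot("top","f_t")
i=cv2.imread("pics/f_s.png");t=cv2.imread("pics/f_t.png")
cv2.imwrite("pics/f.png",np.hstack([cv2.resize(i[230:330,180:280],(400,400),interpolation=2),cv2.resize(t[215:305,370:460],(400,400),interpolation=2)]))
E
```

```text
0.03 0.1965 [ 0.1  0.1 -2. ]
0.02 0.1965 [ 0.1  0.2 -2. ]
0.012 0.1965 [-0.1 -0.5 -2.1]
0.006 0.1965 [ 0.2  0.2 -1.7]
0 0.1965 [-0.3  0.1 -2. ]
0 0.19 [-0.3  0.3 -2. ]
0 0.183 [ 0.1  0.1 -1.6]
0 0.177 [ 1.3 -0.2 -1.8]
0 0.1705 [ 1.   0.2 -0.2]
 t 37.4 tcp [ 0.5204 -0.2435  0.1704] F [ 1.   0.2 -0.2] M [-0.05 -0.08  0.04] w 0.0193
open t 38.3 tcp [ 0.5204 -0.2435  0.1705] F [-0.8  0.  -0.1] M [-0.02 -0.06  0.04] w 0.0849
 t 39.7 tcp [ 0.5201 -0.2434  0.3193] F [ 0.5  0.9 -0. ] M [ 0.07 -0.04 -0.03] w 0.0851
 t 41.6 tcp [ 0.2421 -0.5207  0.3193] F [ 0.5  0.2 -0.1] M [ 0.03 -0.02  0.  ] w 0.085
```

View pics/f.png

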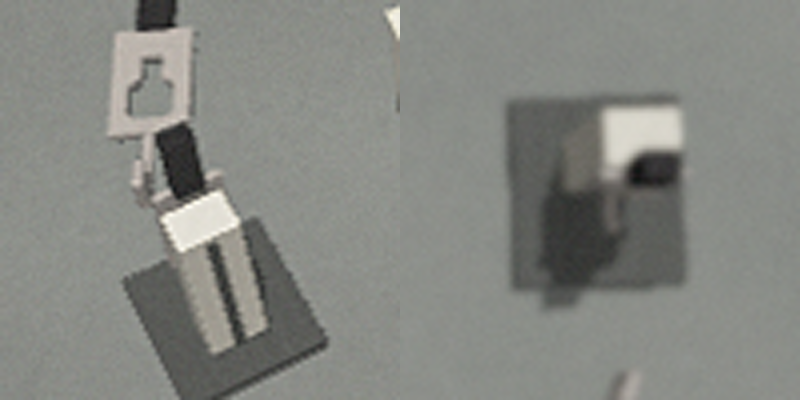

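The rod hangs as it did at the start, with its handle at crop (180,160) behind the post, and the arm is clear.

```bash
python3 -c "
from rig import *
print(ticket.sign_off())"
```

```text
the job is handed in; nothing more can be done
None
```

The job is handed in: the last pictures show the basket standing upright in the tray, off the hook, and the rod hanging on its stud with the arm clear, at about 42 s of the 72 s allowed; the verdict was not shown.

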